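Free the lamp assembly turntable: clamp hook shut, index plunger held out

TASK

I want to turn the assembly turntable with the lamp foot on it. First swing the clamp hook over the edge of the lamp foot until it rests fully home in its catch; then pull the turntable's sprung index plunger (the plain round knob on one of the two bridges, not the four-armed brake screw) straight up as far as it goes and hold it there. Finish while still gripping the plunger up, with the hook still in its catch, the lamp foot still in its nest, and the glass bulb at the plate's corner not knocked.

Things in the scene. Friction and masses are not known exactly. Their poses are not given: they have to be found in the camera images.
- turntable: Lamp assembly turntable, fixed: plate 300 (x) x 270 (y) x 10 mm, on it a disc 220 across, top 22 above the counter, that cannot turn in this job. Origin: centre of the plate's underside, on the counter; x points away from the robot (yaw up to 0.35 rad), z up. Two bridges (156 long in x, 16 wide, top 54 above the counter) at y +98 and -98: one has the plunger, one the brake screw; sides change.
- hook (a joint): Angle of the clamp hook about its upright pivot, rad. 0: home in the catch, at its stop, arm along the turntable's +y; positive: open, anticlockwise from above, towards the turntable's -x, up to 1.5. Starts 0.7 to 1.35. Stays where it is left (friction 0.1 N m, about 2 N at the handle).
- hook_handle (a point): Grip point of the hook's upright black round handle, 16 mm across, from 51 to 96 above the counter; point on its axis, 82 above the counter, 50 from the pivot axis. The arm is a flat steel bar 16 wide, from 44 to 51 above the counter, ending 62 past the handle. Site y points from the pivot along the arm, z up.
- hook_pivot (a point): On the hook's upright pivot axis, 82 mm above the counter, in the air level with the handle's grip point (the pivot's cap ends 57 above the counter). In the turntable's frame at x -54, y -46.
- catch (a point): Middle of the catch that the hook's arm swings into: a dark steel C, 14 mm wide, open towards the turntable's -x, its lip 57.5 above the counter. The point is 47.5 above the counter, at x -54, y 54 in the turntable's frame, 100 from the pivot axis.
- plunger (a joint): Lift of the index plunger, m. 0: sprung down, its pin 10 mm deep in a hole of the disc; 0.020: pulled fully up against its stop. The spring pulls down with about 7.5 N at 0 and 13.5 N at 0.020; it snaps back if let go.
- plunger_knob (a point): Grip point on the axis of the plunger's plain round black knob, 26 mm across and 26 high, at rest from 72 to 98 above the counter; the point is 12 below the knob's top (86 above the counter at rest) and moves up with it. Under the knob: a bushing 20 across, up to 64 above the counter, and the bridge. Axes as the turntable's.
- brake_bridge: The other bridge, with the brake screw: a black four-armed knob 50 mm across, from 67 to 85 above the counter. Fixed, not to be used. Origin: on the screw's axis, 10 above the counter.
- lamp_foot: Lamp foot: black disc 120 mm across and 16 high, lying on the turntable's disc between low blocks, with a stem 14 across (collar 20) at its centre, up to 82 above its underside. Origin: centre of its underside, 22 above the counter. Loose, about 0.7 kg.
- bulb: Clear glass light bulb, 60 mm across and 98 high, standing loose on its cap on the turntable plate's corner at about x 118, y 105 in the turntable's frame. Origin: centre of its underside, 10 above the counter. Leave it alone.
There are look-alikes about, which are no part of the job. What is shaped like the lamp_foot but blue or red is not meant.

How it is judged (in metres and radians):
On the way, in this order (a step that is already met when the one before it is completed fails the run):
1. the hook is swung home into its catch with the plunger still down (value of joint hook below 0.06 rad and value of joint plunger below 0.004 m), for 0.2 s.
2. the plunger is pulled fully up by the fingers, the hook still in its catch (value of joint hook below 0.06 rad and value of joint plunger above 0.017 m and contact force between the fingers and plunger above 2 N), for 0.3 s.
At the end, for the whole second after the job is handed in: The fingers hold the plunger at least 17 mm up (of 20), the hook is within 0.06 rad of fully home in its catch, the lamp foot lies flat in its nest within 12 mm of the centre, and the bulb stands within 20 mm of where it was (all of step 2 and horizontal distance between lamp_foot and turntable below 0.012 m and z of lamp_foot in the frame of turntable below 0.03 m and angle between lamp_foot's own z axis and vertical below 0.1 rad and distance of bulb from where it was at the start of the episode below 0.02 m and angle between bulb's own z axis and vertical below 0.2 rad); the arm keeps its last pose, push and grip.
It fails at once if the plunger is pulled out of its hole while the hook is open (value of joint plunger above 0.008 m and value of joint hook above 0.12 rad).
It fails at once if the bulb is knocked (distance of bulb from where it was at the start of the episode above 0.02 m or angle between bulb's own z axis and vertical above 0.3 rad).
It fails at once if the lamp foot is knocked out of its nest (horizontal distance between lamp_foot and turntable above 0.02 m or angle between lamp_foot's own z axis and vertical above 0.3 rad).
It also fails if it takes over 43 s, if anything falls off the work surface, if the arm or the gripper's body presses on something with over 40 N, if the wrist force passes 120 N, or if a joint passes its speed limit or range.

ROBOT

A 6-joint arm with a two-finger parallel gripper is mounted at the origin on the work surface. World frame = base frame: x ahead of the robot, y to its left, z up, the work surface at z = 0. Lengths are in mm, angles in rad, forces in N, time in s.
With the tool pointing down it reaches from about 350 to 975 mm from the base axis. Payload 7.1 kg.
Tool frame: the origin (TCP) lies midway between the tips of the shut fingers; the grasp point (between the pads) lies ctrl.grip_point_offset behind it (ctrl.grip_point_offset is the distance from the TCP to the grasp point, in mm); z points along the fingers, y is the line along which they close (so a half turn about z gives the same grasp; the last joint's range is limited). The gripper opens to 88 mm and grips with 3 to 60 N. Pads are 20 mm wide; open, the fingers measure 115 mm over their backs; the gripper's body (75 mm by 178 mm) begins 61 mm behind the grasp point.
Start: joints at [-1.283, 0.423, 1.63, -0, 1.089, -0.019], TCP at [188.774, -595.793, 222.675] pointing down, gripper open.
Joint ranges: [-3, 3], [-0.9, 2.11], [0.09, 2.58], [-1.31, 4.45], [0.11, 2.69], [-2.54, 2.54]. Speed limits (rad/s): [2.39, 2.39, 3.01, 3.14, 3.14, 3.14].

INTERFACE

Orientations are given as a rotation vector (axis times angle).
In Python, from workcell import ctrl gives the robot as it stands.
- The arm moves only by the tool apply_moves, never from a script. Its argument "targets" is a list of rows, each an object of numbers: "tx", "ty", "tz": the shift along the world's x, y, z in m; "spin": the turn about the world's z in degrees. In form: [{"tx": .., "ty": .., "tz": .., "spin": ..}, ...]. A call has exactly 8 rows; each row is the pose to reach, as a shift and turn from the pose commanded when the call began; what a row does not reach only later rows make up. A row lasts 1/10 s, in which the tool goes at most 50 mm and 8.59 degrees, less where a joint would pass 70% of its speed; a pose out of reach is approached as far as the arm can. A call with a gripper value outside its range is refused whole. "gripper" is the closure, from -1 (fully open) to 1 (shut), set as the call begins (left out, the last holds). The fingers move at their own pace and stop on an object; the grip force is fixed at half the most. Time passes only in rows, so rows that repeat a pose let the fingers close, or fill a call up. It gives the time, the measured TCP pose, the force, the opening and the grip force at its end, in the units of the state.
- ctrl.get_obs(): the state, without advancing time (a new reading comes with each control period).
- ctrl.get_image(name): name is "side" or "top" or "wrist"; returns the picture (384x512x3 uint8, red, green, blue); there is no depth.
- ctrl.get_calibration(name): a dict with "fov_y" (degrees; the focal length in pixels is half the picture's height over the tangent of half this angle, whatever the lens; pixels are square), "cx", "cy" (the principal point, pixels), "rvec" (rotation vector, rad) and "tvec" (3), from world to camera coordinates, as OpenCV has them. Camera axes: x right, y down, z forward; pixel columns grow to the right and rows downward; lengths in mm; the calibration is good to about 2 mm. The wrist camera is an equidistant fisheye: a pixel r from the principal point sees the ray r / f radians off the axis. A picture is of the moment at which its call begins: read the wrist's pose just before it. get_calibration takes no time and is no camera call; for the wrist camera it gives the pose at the moment of the call.
- ctrl.close_job(): hands the job in; it is judged then, once.
Trained networks look in the newest picture that a camera, given by its name, has taken for a name from the list of things; names that differ only in an ending like _2 or _b are one class to them, and where a whole thing is asked for, a point or a joint stands for the part that bears it (a point fixed in the world has none). Each returns a list of dicts, best first, with "score" (0 to 1); they miss things now and then, are a little off and sometimes report something else, mostly with a low value. They report only what shows in the picture. A call takes as long as a camera call. They do not tell look-alikes from the thing itself.
- ctrl.outline_of(name, camera): "pixels" (384x512 bool, what is visible of it) and "box" ([left, top, right, bottom] in pixels, round what is visible of it).
- ctrl.pinpoint(name, camera): "uv" ([column, row] in pixels: a listed point, or the origin of a listed thing).
The state is a dict: "t": time; "qpos": joint angles; "qvel": joint speeds; "joint_torque": joint torques, N m; "ee_pos": TCP position; "orientation": TCP orientation; "ft_force": force on the tool from outside, world axes, zero at the start; "moment": the same for the moment, N m; "width": finger opening in mm; "grasp_force": force on a finger pad.
Only numpy, scipy, OpenCV 4.12 (cv2) and the standard library are available. Lean on these libraries where they do the work, as an engineer would, in place of code of your own. Each camera call takes 0.05 s, during which the arm holds its last target. There are 200 camera calls.

## Working session

There is one attempt and no reset: what is moved stays moved. The work goes in short steps, Python scripts to look and compute and a tool call to move; the robot and the scene stay as the last step left them, time stands still between calls to the robot, and variables do not carry over. Pictures are saved under pics/ and viewed, at most 10 in all, crops included, and the job is handed in when it is done.

Besides the shell and the picture viewer there is one more tool, called after "Emit:" as name(argument=value, ...) on one line, values as JSON. apply_moves: Moves the arm, as the interface text tells. Its arguments: {"type":"object","properties":{"targets":{"type":"array"},"gripper":{"type":"number"}},"required":["targets"]}

```bash
mkdir -p pics; ls; cat > h.py <<'E'
import numpy as np, cv2
from workcell import ctrl
def ray(cam,uv,cal=None):
    c=cal or ctrl.get_calibration(cam); f=192/np.tan(np.radians(c['fov_y'])/2)
    R=cv2.Rodrigues(np.array(c['rvec'],float))[0]; t=np.array(c['tvec'],float)
    d=np.array([(uv[0]-c['cx'])/f,(uv[1]-c['cy'])/f])
    if cam=='wrist':
        r=np.hypot(*d); v=np.array([*(d/max(r,1e-9)*np.sin(r)),np.cos(r)])
    else: v=np.array([d[0],d[1],1.])
    v/=np.linalg.norm(v); return -R.T@t, R.T@v
def atz(cam,uv,z,cal=None):
    o,v=ray(cam,uv,cal); return o+v*(z-o[2])/v[2]
def proj(cam,P,cal=None):
    c=cal or ctrl.get_calibration(cam); f=192/np.tan(np.radians(c['fov_y'])/2)
    R=cv2.Rodrigues(np.array(c['rvec'],float))[0]; p=R@np.array(P,float)+np.array(c['tvec'],float)
    if cam=='wrist':
        r=np.hypot(p[0],p[1]); th=np.arctan2(r,p[2]); q=p[:2]/max(r,1e-9)*th
    else: q=p[:2]/p[2]
    return q*f+[c['cx'],c['cy']]
def save(cam,name):
    im=ctrl.get_image(cam); cv2.imwrite('pics/'+name,im[:,:,::-1]); return im
E
python3 - <<'E'
from h import *
print(ctrl.grip_point_offset)
ims=[]
Z=dict(turntable=0,hook_handle=82,hook_pivot=82,catch=47.5,plunger_knob=86,brake_bridge=10,lamp_foot=22,bulb=10)
for c in ['top','side']:
    im=ctrl.get_image(c); ims.append(im); print(c,np.round(ray(c,(256,192)),2).tolist())
    for n in Z:
        for d in ctrl.pinpoint(n,c)[:4]: print(' ',n,round(d['score'],2),np.round(d['uv'],1),np.round(atz(c,d['uv'],Z[n]),0)[:2])
a=np.vstack(ims); 
cv2.imwrite('pics/a.png',a[:384,:,::-1]);cv2.imwrite('pics/b.png',a[384:,:,::-1])
E
```

```text
pics
18.700000000000003
top [[459.47, 105.82, 1161.19], [0.1, -0.04, -0.99]]
  hook_handle 0.79 [275.1 211.9] [504.   2.]
  hook_pivot 0.71 [276.2 193.6] [559.  -3.]
  catch 0.87 [241.7 208. ] [520. 102.]
  plunger_knob 0.64 [290. 171.] [627. -46.]
  brake_bridge 0.76 [227.2 194.8] [566. 147.]
  lamp_foot 0.97 [257.  183.3] [599.  51.]
  lamp_foot 0.77 [149.8 164.9] [665. 389.]
  lamp_foot 0.62 [335.4 122.1] [ 795. -210.]
  lamp_foot 0.6 [213.1 269.8] [333. 194.]
  bulb 0.87 [216.5 161. ] [676. 179.]
side [[-47.96, 807.9, 777.77], [0.52, -0.61, -0.59]]
  turntable 0.63 [256.2 203.2] [597.  56.]
  turntable 0.61 [280.8 178.2] [ 627. -111.]
  hook_handle 0.62 [289.7 187.8] [503.   8.]
  hook_pivot 0.78 [279.  176.6] [566. -17.]
  hook_pivot 0.37 [259.7 197.4] [540. 107.]
  catch 0.72 [266.  206.2] [526.  93.]
  plunger_knob 0.49 [270.5 170.1] [606. -23.]
  brake_bridge 0.77 [243.  216.9] [574. 144.]
  lamp_foot 0.88 [294.6 273.4] [314. 230.]
  lamp_foot 0.83 [258.4 198.9] [588.  56.]
  lamp_foot 0.65 [266.8 150.6] [ 764. -196.]
  lamp_foot 0.64 [156.5 248.2] [649. 409.]
  bulb 0.8 [212.1 205. ] [687. 167.]
```

View pics/a.png

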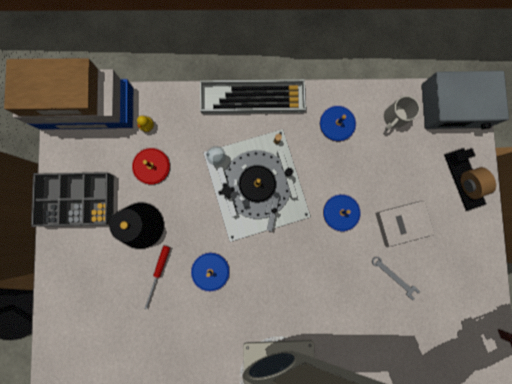

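View pics/b.png

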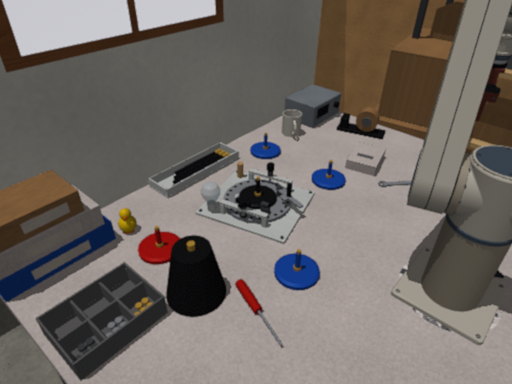

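```bash
python3 - <<'E'
from h import *
im=cv2.imread('pics/a.png'); cv2.imwrite('pics/c.png',cv2.resize(im[115:250,190:325],(800,600)[1:]*2 if 0 else (600,600),interpolation=cv2.INTER_CUBIC))
o=ctrl.get_obs(); print(o['ee_pos'],o['orientation'],o['t']); R=cv2.Rodrigues(np.array(o['orientation'],float))[0]; print(R.round(2))
c=ctrl.get_calibration('wrist'); Rc=cv2.Rodrigues(np.array(c['rvec'],float))[0]; C=-Rc.T@np.array(c['tvec']); print('cam in tool',(R.T@(C-o['ee_pos'])).round(1),(R.T@Rc.T).round(2),c)
# plate outline fit
for cam in ['top','side']:
  for n in ['turntable','lamp_foot','bulb']:
    for d in ctrl.outline_of(n,cam)[:1]:
        p=d['pixels'].astype(np.uint8); cs=max(cv2.findContours(p,0,2)[0],key=cv2.contourArea)
        r=cv2.minAreaRect(cs); print(cam,n,d['score'],d['box'],[atz(cam,q,10)[:2].round(0).tolist() for q in cv2.boxPoints(r)])
E
```

```text
[ 188.77620913 -595.79153963  222.70477188] [3.10467739e+00 4.80014211e-01 3.08454355e-05] 0.9
[[ 0.95  0.3   0.  ]
 [ 0.3  -0.95 -0.  ]
 [ 0.    0.   -1.  ]]
cam in tool [  75.     0.5 -161. ] [[ 0.   -0.96 -0.27]
 [ 1.    0.   -0.  ]
 [ 0.   -0.27  0.96]] {'fov_y': 65.70646984690485, 'cx': 253.85287434633477, 'cy': 193.67317733097934, 'rvec': array([-2.34642832,  1.71702314,  0.24063248]), 'tvec': array([-625.45793332,  -33.5461878 ,  389.60032438])}
top turntable 0.66 [210.4, 129.9, 309.1, 237.4] [[704.0, 225.0], [782.0, -38.0], [487.0, -117.0], [415.0, 142.0]]
top lamp_foot 0.87 [319.8, 104.3, 357.2, 142.5] [[854.0, -161.0], [852.0, -285.0], [730.0, -278.0], [732.0, -156.0]]
top bulb 0.84 [208.1, 150.1, 226.8, 167.1] [[722.0, 209.0], [721.0, 151.0], [662.0, 152.0], [663.0, 210.0]]
side turntable 0.69 [198.9, 172.1, 312.4, 243.2] [[694.0, 236.0], [893.0, -28.0], [492.0, -116.0], [377.0, 140.0]]
side lamp_foot 0.92 [312.0, 161.4, 345.0, 190.8] [[559.0, -173.0], [567.0, -332.0], [433.0, -244.0], [434.0, -104.0]]
side bulb 0.64 [202.0, 179.7, 221.4, 208.2] [[816.0, 96.0], [770.0, 54.0], [656.0, 166.0], [698.0, 204.0]]
```

View pics/c.png

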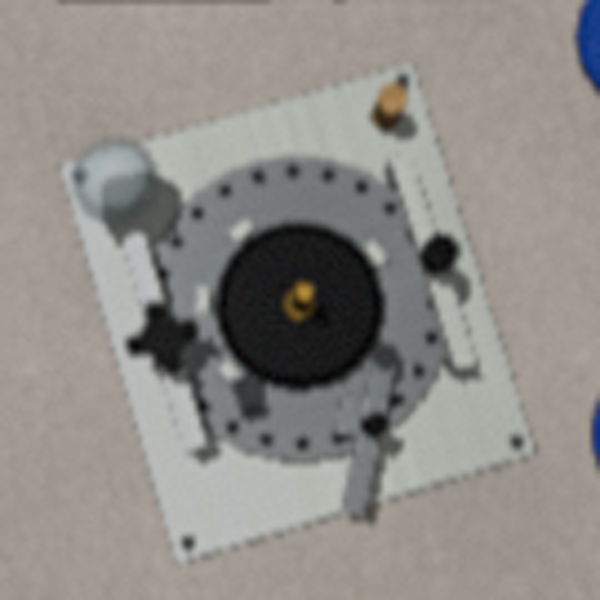

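The turntable with the black foot, at top (257,183), is the one meant. The blue and red feet at (342,212), (338,123), (210,271) and (150,165) are look-alikes. In the crop, the plain round plunger knob is at (440,253), the four-armed brake at (165,340), the bulb at (115,180) and the hook handle at (375,425). The brown peg at (390,100) isn't part of the job. Next I'll bring the wrist camera over the turntable.

Emit:
apply_moves(targets=[{"tx":0.02,"ty":0.035,"tz":0.01},{"tx":0.042,"ty":0.072,"tz":0.02},{"tx":0.065,"ty":0.112,"tz":0.03},{"tx":0.088,"ty":0.152,"tz":0.04},{"tx":0.111,"ty":0.192,"tz":0.05},{"tx":0.134,"ty":0.232,"tz":0.06},{"tx":0.157,"ty":0.272,"tz":0.06},{"tx":0.18,"ty":0.312,"tz":0.06}], gripper=1)

```text
validation failed for argument at $.ta...
```

Emit:
apply_moves(targets=[{"tx":0.023,"ty":0.04,"tz":0},{"tx":0.046,"ty":0.08,"tz":0},{"tx":0.069,"ty":0.12,"tz":0},{"tx":0.092,"ty":0.16,"tz":0},{"tx":0.115,"ty":0.2,"tz":0},{"tx":0.138,"ty":0.24,"tz":0},{"tx":0.16,"ty":0.28,"tz":0},{"tx":0.17,"ty":0.3,"tz":0}])

```text
validation failed for argument at $.ta...
```

```bash
cat > look.py <<'E'
from h import *
import sys
from scipy.optimize import least_squares
L=dict(turntable=(0,0,0),hook_pivot=(-54,-46,82),catch=(-54,54,47.5),lamp_foot=(0,0,22),plunger_knob=None,hook_handle=None,brake_bridge=None)
Z=dict(turntable=0,hook_handle=82,hook_pivot=82,catch=47.5,plunger_knob=86,brake_bridge=10,lamp_foot=22,bulb=10)
o=ctrl.get_obs(); cal=ctrl.get_calibration('wrist'); save('wrist',sys.argv[1]); print(o['t'],np.round(o['ee_pos'],1),o['width'])
for n in Z:
    for d in ctrl.pinpoint(n,'wrist')[:3]: print(n,round(d['score'],2),np.round(d['uv'],1),np.round(atz('wrist',d['uv'],Z[n],cal),1)[:2])
E
python3 look.py w1.png
```

```text
1.2 [ 188.8 -595.8  222.7] 88.05912142720507
```

View pics/w1.png

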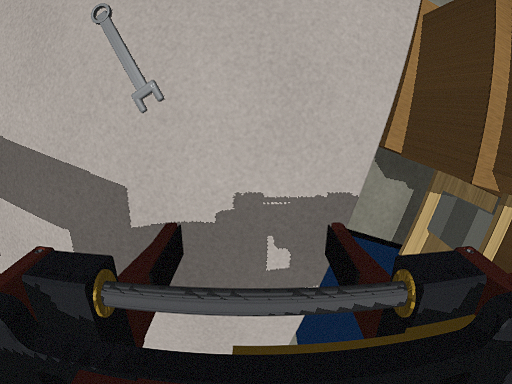

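The picture shows only the counter, since the move was refused for lacking "spin". I'll resend it with that included.

Emit:
apply_moves(targets=[{"tx":0.02,"ty":0.035,"tz":0.01,"spin":0},{"tx":0.042,"ty":0.072,"tz":0.02,"spin":0},{"tx":0.065,"ty":0.112,"tz":0.03,"spin":0},{"tx":0.088,"ty":0.152,"tz":0.04,"spin":0},{"tx":0.111,"ty":0.192,"tz":0.05,"spin":0},{"tx":0.134,"ty":0.232,"tz":0.06,"spin":0},{"tx":0.157,"ty":0.272,"tz":0.06,"spin":0},{"tx":0.18,"ty":0.312,"tz":0.06,"spin":0}], gripper=1)

```text
t: 2.45
ee_pos: [369.6, -282.3, 283.4]
orientation: [3.104, 0.479, 0.002]
ft_force: [0.2, -0.5, -0.2]
width: 27.2
grasp_force: 0.0
```

Emit:
apply_moves(targets=[{"tx":0.023,"ty":0.04,"tz":0,"spin":0},{"tx":0.046,"ty":0.08,"tz":0,"spin":0},{"tx":0.069,"ty":0.12,"tz":0,"spin":0},{"tx":0.092,"ty":0.16,"tz":0,"spin":0},{"tx":0.115,"ty":0.2,"tz":0,"spin":0},{"tx":0.138,"ty":0.24,"tz":0,"spin":0},{"tx":0.16,"ty":0.28,"tz":0,"spin":0},{"tx":0.17,"ty":0.3,"tz":0,"spin":0}])

```text
t: 3.25
ee_pos: [540.2, 19.2, 282.8]
orientation: [-3.104, -0.484, -0.002]
ft_force: [-0.3, -0.9, 0.5]
width: 0.3
grasp_force: 0.0
```

```bash
python3 look.py w2.png
```

```text
3.25 [540.2  19.2 282.8] 0.25129795849693604
hook_handle 0.78 [254.6 196.8] [510.    8.1]
hook_handle 0.34 [277.1 162.5] [560.5  -4.9]
hook_handle 0.3 [179.8  44.7] [666.3 154.1]
catch 0.75 [240.3 117.7] [598.1  56.1]
catch 0.64 [199.6 153.3] [536.1  94.8]
catch 0.28 [256.2 194.8] [503.7   3.7]
plunger_knob 0.95 [322.5 121.7] [626.6 -41.1]
brake_bridge 0.71 [174.6 115.8] [572.3 152. ]
brake_bridge 0.66 [244.7 119.6] [596.1  50.6]
lamp_foot 0.97 [68.4 35.8] [658. 370.]
lamp_foot 0.88 [376.9 223.7] [ 509.9 -200.3]
lamp_foot 0.79 [436.3  67.6] [ 784.2 -207.6]
```

View pics/w2.png

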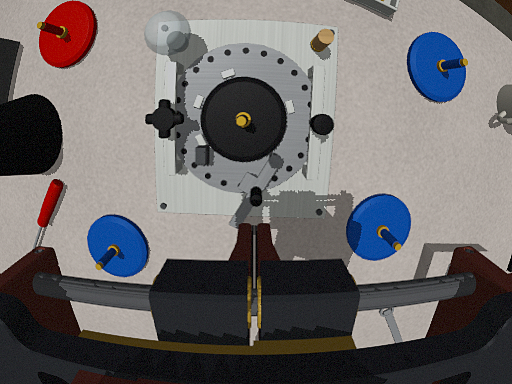

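```bash
python3 - <<'E'
from h import *
from scipy.optimize import least_squares
cal=ctrl.get_calibration('wrist')
obs=[((156,212),(-150,135,10)),((331,216),(-150,-135,10)),((339,27),(150,-135,10)),((243.5,119.5),(0,0,38)),((277.1,162),(-54,-46,57))]
def w(p,l):
    c,s=np.cos(p[2]),np.sin(p[2]); return np.array([p[0]+c*l[0]-s*l[1],p[1]+s*l[0]+c*l[1],l[2]])
f=lambda p:np.concatenate([proj('wrist',w(p,l),cal)-uv for uv,l in obs])
r=least_squares(f,[597,53,.27],loss='soft_l1'); p=r.x; print(p.round(3),f(p).reshape(-1,2).round(1).tolist())
tp=[((289,172),(0,-98,86))]
c,s=np.cos(p[2]),np.sin(p[2])
for n,cam,uv,z in [('handle','wrist',(256,196),85),('handleT','top',(275.1,211.9),82),('handleS','side',(289.7,187.8),82),('knob','wrist',(321.5,123),90),('knobT','top',(289.5,171.8),96)]:
    q=atz(cam,uv,z,cal if cam=='wrist' else None); d=q[:2]-p[:2]; l=np.array([c*d[0]+s*d[1],-s*d[0]+c*d[1]])
    print(n,q.round(1),l.round(1),'theta',np.arctan2(-(l[0]+54),l[1]+46).round(2),np.hypot(l[0]+54,l[1]+46).round(1))
for th in np.arange(1.2,-.05,-.1): print(round(th,1),w(p,(-54-50*np.sin(th),-46+50*np.cos(th),82)).round(1))
for cam in['top','side']: print(cam,[proj(cam,w(p,l)).round(1).tolist() for l in[(-54,-46,82),(-54,54,47.5),(0,0,22)]])
np.save('p.npy',p)
E
```

```text
[5.95657e+02 4.70470e+01 2.70000e-01] [[1.9, 0.8], [-4.4, 2.9], [0.3, -0.8], [0.2, -0.6], [-0.3, -0.4]]
handle [510.3   2.9  85. ] [-94.1 -19.8] theta 0.99 47.9
handleT [504.4   2.5  82. ] [-99.8 -18.7] theta 1.03 53.3
handleS [503.3   8.5  82. ] [-99.3 -12.6] theta 0.94 56.3
knob [622.3 -44.   90. ] [  1.4 -94.9] theta -2.29 73.9
knobT [622.6 -43.2  96. ] [  1.9 -94.1] theta -2.28 73.8
1.2 [506.1  -6.6  82. ]
1.1 [506.9  -1.7  82. ]
1.0 [508.1   3.1  82. ]
0.9 [509.8   7.8  82. ]
0.8 [512.   12.3  82. ]
0.7 [514.6  16.6  82. ]
0.6 [517.7  20.6  82. ]
0.5 [521.1  24.2  82. ]
0.4 [524.8  27.5  82. ]
0.3 [528.9  30.4  82. ]
0.2 [533.2  32.9  82. ]
0.1 [537.8  34.9  82. ]
-0.0 [542.5  36.5  82. ]
top [[279.2, 194.7], [247.2, 205.0], [258.4, 184.3]]
side [[280.4, 178.5], [267.0, 204.5], [258.5, 196.8]]
```

Camera view: foot centre at (243,119), plunger knob at (322,123), hook handle at (256,196). The hook is at about 1.0 rad. I'll turn the tool so the fingers straddle the handle along its path, and move above it.

Emit:
apply_moves(targets=[{"tx":-0.004,"ty":-0.002,"tz":-0.005,"spin":8.5},{"tx":-0.008,"ty":-0.004,"tz":-0.01,"spin":17},{"tx":-0.012,"ty":-0.006,"tz":-0.02,"spin":25.5},{"tx":-0.016,"ty":-0.008,"tz":-0.03,"spin":34},{"tx":-0.02,"ty":-0.01,"tz":-0.04,"spin":42.5},{"tx":-0.024,"ty":-0.012,"tz":-0.05,"spin":51},{"tx":-0.028,"ty":-0.014,"tz":-0.06,"spin":59.5},{"tx":-0.031,"ty":-0.015,"tz":-0.07,"spin":68}], gripper=0.2)

```text
t: 4.5
ee_pos: [507.3, 0.3, 212.5]
orientation: [2.3, 2.139, 0.0]
ft_force: [-0.6, -0.3, 0.2]
width: 35.4
grasp_force: 0.0
```

Emit:
apply_moves(targets=[{"tx":0,"ty":0,"tz":-0.005,"spin":8.5},{"tx":0,"ty":0,"tz":-0.01,"spin":17},{"tx":0,"ty":0,"tz":-0.02,"spin":25.5},{"tx":0,"ty":0,"tz":-0.03,"spin":34},{"tx":0,"ty":0,"tz":-0.04,"spin":42.5},{"tx":0,"ty":0,"tz":-0.05,"spin":51},{"tx":0,"ty":0,"tz":-0.06,"spin":59.5},{"tx":0,"ty":0,"tz":-0.07,"spin":68}])

```text
t: 5.3
ee_pos: [507.7, 0.4, 142.5]
orientation: [0.71, 3.06, 0.0]
ft_force: [-0.1, -0.3, 0.7]
width: 35.2
grasp_force: 0.0
```

```bash
python3 look.py w3.png; python3 - <<'E'
from h import *
o=ctrl.get_obs(); print(o['qpos'],o['orientation'],o['ee_pos'],proj('wrist',(508,3,82)),proj('wrist',(508,3,96)))
E
```

```text
5.3 [5.077e+02 4.000e-01 1.425e+02] 35.19322856914803
turntable 0.16 [397.  176.9] [571.8 149.4]
hook_handle 0.66 [260.7 205.3] [507.8   5.8]
hook_pivot 0.72 [276.  258.5] [556.2  -3.1]
catch 0.76 [350.9 173. ] [527.2  89. ]
plunger_knob 0.87 [268.  328.4] [621.6 -41. ]
brake_bridge 0.68 [399.6 178.5] [570.6 148. ]
lamp_foot 0.77 [334.6 240.1] [596.8  52.4]
lamp_foot 0.57 [ 94.3 249.5] [ 491.1 -201.2]
bulb 0.67 [441.8 244.2] [681.7 182.3]
[-2.12174657e-02  3.68287876e-01  1.94480865e+00 -1.18619901e-05
  8.27510090e-01 -1.12936551e+00] [7.20028469e-01 3.05697458e+00 3.09520069e-04] [508.11145566   1.11751878 143.20157627] [256.49161537 206.6679667 ] [256.67241947 212.66180832]
```

View pics/w3.png

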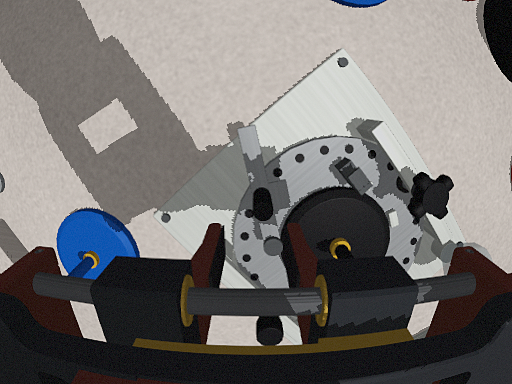

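```bash
python3 - <<'E'
from h import *
from scipy.optimize import least_squares
p0=np.load('p.npy')
cal=ctrl.get_calibration('wrist')
def w(p,l):
    c,s=np.cos(p[2]),np.sin(p[2]); return np.array([p[0]+c*l[0]-s*l[1],p[1]+s*l[0]+c*l[1],l[2]])
obs=[((350.9,173),(-54,54,47.5)),((273,246),(-54,-46,57)),((342.5,62.5),None),((334.6,240.1),(0,0,22)),((343,249),(0,0,104))]
obs=[o for o in obs if o[1]]
# first wrist cal not stored; reuse world estimates from it: weights via world points
def f(p):
    r=[proj('wrist',w(p,l),cal)-uv for uv,l in obs]
    th=p[3]; r.append(proj('wrist',w(p,(-54-50*np.sin(th),-46+50*np.cos(th),82)),cal)-np.array((261.5,205)))
    for uv,l in [((257,183.3),(0,0,22)),((241.7,208),(-54,54,47.5)),((276.2,193.6),(-54,-46,82))]: r.append((proj('top',w(p,l))-uv)*1.5)
    r.append((w(p,(0,0,0))[:2]-[595.7,47.0])*.5); r.append(np.array([(p[2]-.27)*100,0]))
    return np.concatenate(r)
r=least_squares(f,[*p0,1.],loss='soft_l1'); p=r.x; print(p.round(3),f(p).reshape(-1,2).round(1).tolist()); np.save('p.npy',p)
print('pivot',w(p,(-54,-46,82)))
th0=p[3]
for th in [th0,1.0,.9,.8,.7,.6,.5,.4,.3,.2,.1,0,-.06]: print(round(th,2),w(p,(-54-50*np.sin(th),-46+50*np.cos(th),82)).round(1)[:2], 'y axis deg',np.degrees(th+p[2]).round(1))
R=cv2.Rodrigues(np.array(ctrl.get_obs()['orientation']))[0]; print('tool y deg',np.degrees(np.arctan2(R[1,1],R[0,1]))%180)
print('knob',atz('wrist',(268.,328.4),86,cal),w(p,(0,-98,86)))
E
```

```text
[5.95739e+02 5.30020e+01 2.75000e-01 1.02800e+00] [[0.8, 0.4], [-2.3, 0.4], [-0.3, -1.8], [14.9, 29.8], [-0.1, -0.6], [-0.7, 1.6], [5.5, -4.4], [1.7, 1.5], [0.0, 3.0], [0.5, 0.0]]
pivot [556.28057452  -5.94764647  82.        ]
1.03 [508.1   7.3] y axis deg 74.7
1.0 [508.4   8.6] y axis deg 73.1
0.9 [510.1  13.3] y axis deg 67.3
0.8 [512.3  17.8] y axis deg 61.6
0.7 [514.9  22.1] y axis deg 55.9
0.6 [517.9  26.1] y axis deg 50.2
0.5 [521.3  29.8] y axis deg 44.4
0.4 [525.   33.1] y axis deg 38.7
0.3 [529.1  36. ] y axis deg 33.0
0.2 [533.4  38.5] y axis deg 27.2
0.1 [537.9  40.6] y axis deg 21.5
0 [542.7  42.2] y axis deg 15.8
-0.06 [545.6  42.9] y axis deg 12.3
tool y deg 63.4926764461466
knob [622.39735187 -41.21220666  86.        ] [622.38487476 -41.30611772  86.        ]
```

This view shows the handle at (261,205), the pivot at (273,246) and the stem at (343,249). The refit puts the handle at about (508,7). I'll descend with the fingers straddling it, then narrow the cage.

Emit:
apply_moves(targets=[{"tx":0,"ty":0.004,"tz":-0.01,"spin":0},{"tx":0,"ty":0.006,"tz":-0.02,"spin":0},{"tx":0,"ty":0.006,"tz":-0.03,"spin":0},{"tx":0,"ty":0.006,"tz":-0.04,"spin":0},{"tx":0,"ty":0.006,"tz":-0.05,"spin":0},{"tx":0,"ty":0.006,"tz":-0.065,"spin":0},{"tx":0,"ty":0.006,"tz":-0.08,"spin":0},{"tx":0,"ty":0.006,"tz":-0.08,"spin":0}])

```text
t: 6.55
ee_pos: [506.2, 7.2, 60.5]
orientation: [-0.717, -3.055, 0.001]
ft_force: [0.2, 0.2, 0.0]
width: 35.4
grasp_force: 0.0
```

Emit:
apply_moves(targets=[{"tx":0,"ty":0,"tz":0,"spin":0},{"tx":0,"ty":0,"tz":0,"spin":0},{"tx":0,"ty":0,"tz":0,"spin":0},{"tx":0,"ty":0,"tz":0,"spin":0},{"tx":0,"ty":0,"tz":0,"spin":0},{"tx":0,"ty":0,"tz":0,"spin":0},{"tx":0,"ty":0,"tz":0,"spin":0},{"tx":0,"ty":0,"tz":0,"spin":0}], gripper=1)

```text
t: 7.35
ee_pos: [508.3, 7.2, 63.2]
orientation: [0.718, 3.057, 0.0]
ft_force: [0.5, 0.2, 6.2]
width: 15.8
grasp_force: 30.0
```

Gripped: the opening is 15.8, which matches the 16 mm handle. I'll loosen to a cage and swing it along the arc.

Emit:
apply_moves(targets=[{"tx":0.002,"ty":0.006,"tz":0,"spin":-4.5},{"tx":0.004,"ty":0.0105,"tz":0,"spin":-9},{"tx":0.007,"ty":0.015,"tz":0,"spin":-13.5},{"tx":0.01,"ty":0.019,"tz":0,"spin":-18},{"tx":0.013,"ty":0.0225,"tz":0,"spin":-22.5},{"tx":0.017,"ty":0.026,"tz":0,"spin":-27},{"tx":0.021,"ty":0.0285,"tz":0,"spin":-31.5},{"tx":0.025,"ty":0.031,"tz":0,"spin":-36}], gripper=0.5)

```text
t: 8.15
ee_pos: [530.6, 38.3, 62.0]
orientation: [-1.63, -2.681, 0.004]
ft_force: [-3.4, 0.8, 1.9]
width: 22.5
grasp_force: 1.7
```

Emit:
apply_moves(targets=[{"tx":0.0025,"ty":0.001,"tz":0,"spin":-3},{"tx":0.005,"ty":0.002,"tz":0,"spin":-6},{"tx":0.007,"ty":0.003,"tz":0,"spin":-9},{"tx":0.009,"ty":0.0035,"tz":0,"spin":-11},{"tx":0.0105,"ty":0.004,"tz":0,"spin":-11},{"tx":0.012,"ty":0.0045,"tz":0,"spin":-11},{"tx":0.013,"ty":0.0045,"tz":0,"spin":-11},{"tx":0.013,"ty":0.0045,"tz":0,"spin":-11}])

```text
t: 8.95
ee_pos: [545.7, 42.7, 62.5]
orientation: [-1.877, -2.519, 0.0]
ft_force: [-3.0, 0.1, -1.1]
width: 22.2
grasp_force: 1.1
```

```bash
python3 - <<'E'
from h import *
o=ctrl.get_obs(); print(o['t'],o['ee_pos'],o['ft_force'],o['width'],o['grasp_force'])
for c in ['top','side']:
    ctrl.get_image(c)
    for d in ctrl.pinpoint('hook_handle',c)[:2]: print(c,d['score'],atz(c,d['uv'],82))
E
```

```text
8.95 [545.71690802  42.65348405  62.54620722] [-2.96768659  0.08679867 -1.11345758] 22.179483317943728 1.1045639589428902
side 0.54 [532.07640348  43.78540896  82.        ]
```

Emit:
apply_moves(targets=[{"tx":0.001,"ty":0.0,"tz":0,"spin":0},{"tx":0.002,"ty":0.0005,"tz":0,"spin":0},{"tx":0.003,"ty":0.001,"tz":0,"spin":0},{"tx":0.0035,"ty":0.001,"tz":0,"spin":0},{"tx":0.004,"ty":0.001,"tz":0,"spin":0},{"tx":0.004,"ty":0.001,"tz":0,"spin":0},{"tx":0.004,"ty":0.001,"tz":0,"spin":0},{"tx":0.004,"ty":0.001,"tz":0,"spin":0}])

```text
t: 9.95
ee_pos: [547.8, 43.3, 62.5]
orientation: [-1.876, -2.516, 0.005]
ft_force: [-8.2, -3.1, 3.5]
width: 22.1
grasp_force: 4.3
```

Emit:
apply_moves(targets=[{"tx":0.001,"ty":0.0,"tz":0,"spin":0},{"tx":0.002,"ty":0.0005,"tz":0,"spin":0},{"tx":0.003,"ty":0.001,"tz":0,"spin":0},{"tx":0.004,"ty":0.001,"tz":0,"spin":0},{"tx":0.004,"ty":0.001,"tz":0,"spin":0},{"tx":0.004,"ty":0.001,"tz":0,"spin":0},{"tx":0.004,"ty":0.001,"tz":0,"spin":0},{"tx":0.004,"ty":0.001,"tz":0,"spin":0}])

```text
t: 10.75
ee_pos: [548.0, 43.5, 62.3]
orientation: [-1.872, -2.512, 0.013]
ft_force: [-18.8, -6.6, 15.4]
width: 22.4
grasp_force: 10.3
```

The push stalled at 20 N with the handle at the modelled home, so the hook is against its stop. I'll relax, open and lift.

Emit:
apply_moves(targets=[{"tx":-0.004,"ty":-0.001,"tz":0,"spin":0},{"tx":-0.007,"ty":-0.0015,"tz":0,"spin":0},{"tx":-0.009,"ty":-0.002,"tz":0,"spin":0},{"tx":-0.009,"ty":-0.002,"tz":0.005,"spin":0},{"tx":-0.009,"ty":-0.002,"tz":0.015,"spin":0},{"tx":-0.009,"ty":-0.002,"tz":0.03,"spin":0},{"tx":-0.009,"ty":-0.002,"tz":0.055,"spin":0},{"tx":-0.009,"ty":-0.002,"tz":0.08,"spin":0}], gripper=0.3)

```text
t: 11.55
ee_pos: [545.1, 42.8, 144.6]
orientation: [1.878, 2.518, 0.001]
ft_force: [0.0, 0.7, -0.2]
width: 30.8
grasp_force: 0.0
```

Emit:
apply_moves(targets=[{"tx":0.01,"ty":-0.01,"tz":0,"spin":0},{"tx":0.02,"ty":-0.02,"tz":0,"spin":0},{"tx":0.03,"ty":-0.032,"tz":0,"spin":0},{"tx":0.04,"ty":-0.044,"tz":0,"spin":0},{"tx":0.05,"ty":-0.056,"tz":0,"spin":0},{"tx":0.06,"ty":-0.068,"tz":0,"spin":0},{"tx":0.07,"ty":-0.08,"tz":0,"spin":0},{"tx":0.077,"ty":-0.084,"tz":0,"spin":0}], gripper=-0.2)

```text
t: 12.35
ee_pos: [622.7, -42.8, 142.4]
orientation: [1.879, 2.517, -0.0]
ft_force: [-0.4, -0.1, 0.5]
width: 53.0
grasp_force: 0.0
```

```bash
python3 look.py w4.png; python3 - <<'E'
from h import *
o=ctrl.get_obs(); print(o['qpos'].round(2),o['ee_pos']); p=np.load('p.npy')
c,s=np.cos(p[2]),np.sin(p[2])
for l in [(0,-98,86),(-54,4,82),(-54,54,47.5),(-54,66,51),(-54,-46,57)]: print(l,proj('wrist',(p[0]+c*l[0]-s*l[1],p[1]+s*l[0]+c*l[1],l[2])).round(1))
E
```

```text
12.35 [622.7 -42.8 142.4] 52.99181950516608
hook_handle 0.66 [183.1  74.3] [542.5  41.7]
hook_pivot 0.76 [183.  139.9] [555.7  -6.5]
catch 0.64 [194.1  21.9] [528.8  91.8]
catch 0.61 [183.9  73.5] [533.9  44.6]
plunger_knob 0.62 [256.9 204.3] [623.6 -38.2]
lamp_foot 0.85 [257.3  85.6] [597.5  52.7]
bulb 0.68 [369.2   5.9] [682.2 176.5]
[-0.08  0.52  1.69  0.    0.94 -0.37] [621.47556557 -40.84400322 142.77838297]
(0, -98, 86) [255.  210.2]
(-54, 4, 82) [184.6  76.6]
(-54, 54, 47.5) [195.   25.9]
(-54, 66, 51) [194.7  12.2]
(-54, -46, 57) [191.6 139. ]
```

View pics/w4.png

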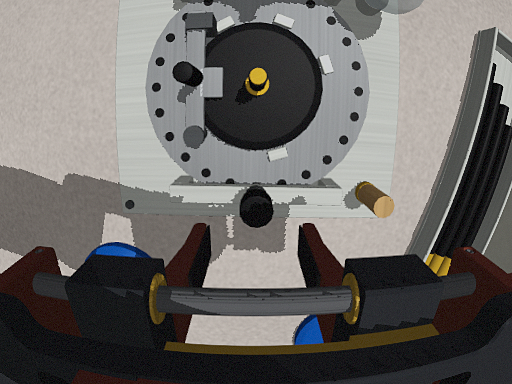

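The picture shows the hook arm lying in the catch, from pivot (193,135) to catch (200,20), parallel to the plate's edge. The measured hook angle is about 0. The plain round knob at (257,205) is centred between the fingers. Next: descend and grip it.

Emit:
apply_moves(targets=[{"tx":0.001,"ty":0.001,"tz":-0.012,"spin":0},{"tx":0.001,"ty":0.001,"tz":-0.024,"spin":0},{"tx":0.001,"ty":0.001,"tz":-0.036,"spin":0},{"tx":0.001,"ty":0.001,"tz":-0.048,"spin":0},{"tx":0.001,"ty":0.001,"tz":-0.06,"spin":0},{"tx":0.001,"ty":0.001,"tz":-0.07,"spin":0},{"tx":0.001,"ty":0.001,"tz":-0.077,"spin":0},{"tx":0.001,"ty":0.001,"tz":-0.077,"spin":0}])

```text
t: 13.6
ee_pos: [622.1, -40.3, 64.4]
orientation: [-1.877, -2.517, 0.002]
ft_force: [-0.5, -0.3, 0.0]
width: 52.7
grasp_force: 0.0
```

Emit:
apply_moves(targets=[{"tx":0,"ty":0,"tz":0,"spin":0},{"tx":0,"ty":0,"tz":0,"spin":0},{"tx":0,"ty":0,"tz":0,"spin":0},{"tx":0,"ty":0,"tz":0,"spin":0},{"tx":0,"ty":0,"tz":0,"spin":0},{"tx":0,"ty":0,"tz":0,"spin":0},{"tx":0,"ty":0,"tz":0,"spin":0},{"tx":0,"ty":0,"tz":0,"spin":0}], gripper=1)

```text
t: 14.4
ee_pos: [623.6, -40.2, 66.2]
orientation: [1.877, 2.517, 0.002]
ft_force: [4.3, 1.2, 3.4]
width: 25.2
grasp_force: 30.0
```

Emit:
apply_moves(targets=[{"tx":0,"ty":0,"tz":0.003,"spin":0},{"tx":0,"ty":0,"tz":0.006,"spin":0},{"tx":0,"ty":0,"tz":0.009,"spin":0},{"tx":0,"ty":0,"tz":0.012,"spin":0},{"tx":0,"ty":0,"tz":0.015,"spin":0},{"tx":0,"ty":0,"tz":0.018,"spin":0},{"tx":0,"ty":0,"tz":0.02,"spin":0},{"tx":0,"ty":0,"tz":0.02,"spin":0}])

```text
t: 15.2
ee_pos: [623.4, -40.2, 84.5]
orientation: [1.878, 2.518, 0.001]
ft_force: [9.5, 1.5, -13.0]
width: 24.9
grasp_force: 30.0
```

Emit:
apply_moves(targets=[{"tx":0,"ty":0,"tz":0.001,"spin":0},{"tx":0,"ty":0,"tz":0.002,"spin":0},{"tx":0,"ty":0,"tz":0.002,"spin":0},{"tx":0,"ty":0,"tz":0.002,"spin":0},{"tx":0,"ty":0,"tz":0.002,"spin":0},{"tx":0,"ty":0,"tz":0.002,"spin":0},{"tx":0,"ty":0,"tz":0.002,"spin":0},{"tx":0,"ty":0,"tz":0.002,"spin":0}])

```text
t: 16.0
ee_pos: [623.4, -40.2, 86.2]
orientation: [1.878, 2.518, 0.001]
ft_force: [9.8, 0.8, -13.8]
width: 25.4
grasp_force: 30.0
```

```bash
python3 look.py w5.png; python3 -c "
from h import *
o=ctrl.get_obs(); print(o['ee_pos'],o['ft_force'],o['width'],o['grasp_force'])"
```

```text
16.0 [623.4 -40.2  86.2] 25.438141041041142
hook_handle 0.87 [160.1  66.6] [543.5  42.4]
hook_pivot 0.98 [161.4 151.7] [557.   -4.9]
hook_pivot 0.23 [181.3   0. ] [543.3  83.8]
catch 0.68 [176.7   2.6] [528.6  92.2]
plunger_knob 0.7 [254.4 257.9] [627.  -51.7]
lamp_foot 0.87 [106.1 307.1] [ 508.1 -191.7]
[623.42177526 -40.22926904  86.15756073] [ 10.569151     0.7385479  -12.76004339] 25.086868971559756 29.9977436196059
```

View pics/w5.png

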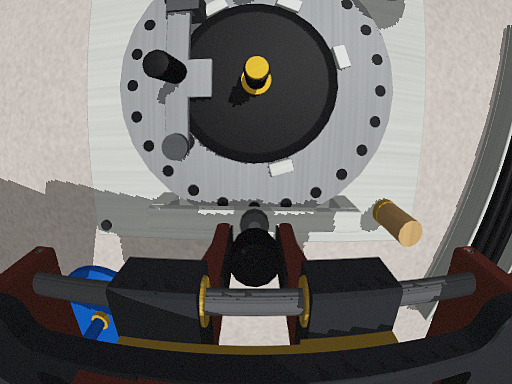

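The knob at (254,255) sits in the fingers, raised with its shaft showing below. The hook is still in its catch and the foot is in its nest. A small extra pull will confirm the stop.

Emit:
apply_moves(targets=[{"tx":0,"ty":0,"tz":0.0005,"spin":0},{"tx":0,"ty":0,"tz":0.001,"spin":0},{"tx":0,"ty":0,"tz":0.0015,"spin":0},{"tx":0,"ty":0,"tz":0.0015,"spin":0},{"tx":0,"ty":0,"tz":0.0015,"spin":0},{"tx":0,"ty":0,"tz":0.0015,"spin":0},{"tx":0,"ty":0,"tz":0.0015,"spin":0},{"tx":0,"ty":0,"tz":0.0015,"spin":0}])

```text
t: 17.25
ee_pos: [623.3, -40.2, 86.4]
orientation: [1.878, 2.518, 0.001]
ft_force: [13.5, 1.2, -23.3]
width: 25.3
grasp_force: 30.0
```

The force rose to 23 N with no further travel, so the plunger is at its stop and the grip is firm.

```bash
python3 -c "
from h import *
o=ctrl.get_obs(); print(o['ee_pos'],o['ft_force'],o['width'],o['grasp_force'])
print(ctrl.close_job())"
```

```text
[623.34484971 -40.20273692  86.43541846] [ 13.525596     1.19832889 -23.25973463] 25.25255392355459 29.996178320143372
the job is handed in; nothing more can be done
None
```

The job is handed in at 17.25 s with the hook home in its catch and the plunger gripped fully up at its 20 mm stop; the last picture showed the lamp foot in its nest, the bulb was last seen in place just before the plunger was gripped, and the judge's verdict was not shown.

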